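Take the shield hanger off the drying rack and send it to the curing lamp

TASK

Lift the hanger with the shield-shaped model part up and off its peg on the drying rack and stand it upright with its square foot fully down in the pocket of the sliding carrier. Then push the carrier along its rail towards the curing lamp until it clicks into the station, with its pointer in the gap between the two station plates, and let go. Do not tip the hanger over, and leave the other hanger on its peg.

Things in the scene. Friction and masses are not known exactly. Their poses are not given: they have to be found in the camera images.
- hanger: Hanger with the grey kite-shaped shield, 0.24 kg, 210 mm tall; hangs on the left or the right peg. Origin: centre of its foot's underside; z up, y across the shield, x through its 8 mm thickness. Bottom to top: square steel foot 32 x 32 x 24 mm; shield 56 mm wide, 27 to 88 mm up; eye; wooden grip stem.
- hanger_eye (a point): Peg axis point in the shield hanger's eye, 140 mm above its foot's underside. The aluminium eye is 38 mm wide (y), 12 mm deep (x), outer top at 154 mm; its window is 28 mm wide, sill 98 mm up, with an inverted-V top, apex 146 mm up. The peg runs through it along x, the V resting on it.
- hanger_grip (a point): Point on the axis of the shield hanger's grip stem, 188 mm above the foot's underside, 22 mm below the stem's top. Stem 14 mm (x) x 18 mm (y), from 150 to 210 mm up; axes as the hanger's.
- spare: The other hanger, same holder and size but carrying a round grey wheel 54 mm across instead of the shield; hangs on the other peg and stays there. Origin and axes as the shield hanger's.
- rack: Drying rack, fixed. Origin: on the table under the post; z up. Base plate 150 mm (x -95 to +55) x 200 mm (y) x 12 mm high; post 12 x 24 mm; cross bar along y, 190 mm long, 12 mm thick, top 178 mm high. Two round pegs run from it along -x at y = +75 and -75 mm.
- peg_left (a point): Point on the axis of the rack's peg at y = +75 mm, 172 mm above the table, 35 mm in front of (-x) the bar's axis; axes as the rack's. The peg is 8 mm thick, points to -x and turns up at its end: the tip ends 41 mm beyond this point and 14 mm above the peg's upper side.
- peg_right (a point): The same on the like peg at the rack's y = -75 mm.
- rail_unit: Slide rail with curing lamp, fixed. Origin: on the table under the rail's middle; y along the rail towards the lamp, z up. Base 110 mm (x) x 400 mm (y); rails 24 mm, end stops 34 mm high. The black lamp, 100 mm wide, 200 mm tall, stands across the +y end, face at y = 220 mm. Two station plates 42 mm high at x = -51 mm, 10 mm gap between them at y = 60 mm.
- carrier (a joint): How far the carrier has slid towards the lamp, m: 0 at the far end from the lamp, stop at 0.22. The station's spring detent is at 0.170 (pointer in the middle of the gap); it clicks in over a bump from about 0.155, takes about 6 N, and another bump follows behind it.
- pocket (a point): Centre of the floor of the carrier's square pocket, 42 mm above the table; axes as the rail unit's. Pocket inside 37 x 37 mm, square to the rail, walls 6 mm thick rising 18 mm above its floor. The carrier is a plate 85 mm (x) x 150 mm (y), top 38 mm above the table.
- handle (a point): Centre of the top of the carrier's handle, a black upright block 16 mm (x) x 20 mm (y), top 100 mm above the table, standing 62 mm above the plate, 90 mm behind the pocket's centre (away from the lamp); axes as the rail unit's.
- pointer (a point): Tip of the carrier's small black pointer on its -x side, 35 mm above the table.
- station (a point): Middle of the gap between the two station plates, where the pointer belongs, on the rail unit's -x side.
Things that resemble listed ones, but are neither listed nor needed, are in the scene too. What is shaped like the hanger but green is not meant.

How it is judged:
On the way, in this order (a step that is already met when the one before it is completed fails the run):
1. the shield hanger is held by the gripper, upright, and clear of the rack's pegs (contact force between the fingers and hanger above 0.5 N and contact force between hanger and rack below 0.01 N and angle between hanger's own z axis and vertical below 0.4 rad and (x of hanger in the frame of rack below -0.1 m or height (world z) of hanger above 0.1 m)), for 0.1 s.
2. the shield hanger stands in the carrier's pocket, foot on its floor, released, with the carrier still short of the station (z of hanger in the frame of pocket below 0.004 m and horizontal distance between hanger and pocket below 0.006 m and angle between hanger's own z axis and vertical below 0.12 rad and contact force between the fingers and hanger below 0.1 N and value of joint carrier below 0.14 m), for 0.2 s.
At the end, for the whole second after the job is handed in: The carrier rests in the station (slide 0.165 to 0.175 m); the shield hanger stands at rest, upright within 0.12 rad, with its foot on the pocket's floor (within 4 mm) and within 6 mm of its centre; the wheel hanger still hangs within 30 mm of where it hung (value of joint carrier between 0.165 and 0.175 m and velocity of joint carrier between -0.01 and 0.01 m/s and z of hanger in the frame of pocket below 0.004 m and horizontal distance between hanger and pocket below 0.006 m and angle between hanger's own z axis and vertical below 0.12 rad and linear speed of hanger below 0.02 m/s and distance of spare from where it was at the start of the episode below 0.03 m); the robot touches nothing.
It fails at once if the shield hanger is tipped over (more than 0.7 rad) (angle between hanger's own z axis and vertical above 0.7 rad).
It fails at once if the wheel hanger is taken or knocked off its peg (moved more than 60 mm) (distance of spare from where it was at the start of the episode above 0.06 m).
It also fails if it takes over 64 s, if anything falls off the work surface, if the arm or the gripper's body presses on something with over 40 N, if the wrist force passes 120 N, or if a joint passes its speed limit or range.

ROBOT

A 6-joint arm with a two-finger parallel gripper is mounted at the origin on the work surface. World frame = base frame: x ahead of the robot, y to its left, z up, the work surface at z = 0. Lengths are in m, angles in rad, forces in N, time in s.
With the tool pointing down it reaches from about 0.35 to 0.875 m from the base axis. Payload 4.2 kg.
Tool frame: the origin (TCP) lies at the very end of the fingers, on their centre line; the grasp point (between the pads) lies 19 mm behind it (bot.grip_depth is the distance from the TCP to the grasp point, in m); z points along the fingers, y is the line along which they close (so a half turn about z gives the same grasp; the last joint's range is limited). The gripper opens to 85 mm and grips with 20 to 120 N. Pads are 22 mm wide; open, the fingers measure 114 mm over their backs; the gripper's body (76 mm by 85 mm) begins 54 mm behind the grasp point. The pads swing forward as they close: fully open they stand 13 mm farther back than shut.
Start: joints at [1.599, 0.385, 0.008, 0, -1.194, -0.259], TCP at [0.143, 0.608, 0.231] pointing down, gripper open.
Joint ranges: [-3.14, 3.14], [-1.21, 2.06], [-1.07, 1.41], [-3.16, 2.05], [-2.99, -0.16], [-3.1, 3.1]. Speed limits (rad/s): [2.79, 2.79, 3.14, 3.14, 3.14, 3.14].

INTERFACE

Orientations are given as a unit quaternion [x, y, z, w].
In Python, from station import sense, read_camera, order, bot gives the robot as it stands.
- The arm moves only by the shell command python3 -m creep 'ROWS' [OPENING] [FORCE]. ROWS is JSON, a list of rows, each a list of 6 numbers: the shift along the tool's x, y, z in mm, then the turn, a rotation vector about the tool's x, y, z in degrees. A call has exactly 8 rows; each row is the pose to reach, as a shift and turn from the pose commanded when the call began, along the tool's axes at that moment; what a row does not reach only later rows make up. A row lasts 1/8 s, in which the tool goes at most 62.5 mm and 10.7 degrees, less where a joint would pass 70% of its speed; a pose out of reach is approached as far as the arm can. A call with a gripper value outside its range is refused whole. OPENING is the opening, from 0 (shut) to 1 (fully open), set as the call begins (- or left out, the last holds). The fingers move at their own pace and stop on an object; FORCE is the grip in N (left out, the last holds). Time passes only in rows, so rows that repeat a pose let the fingers close, or fill a call up. It gives the time, the measured TCP pose, the force, the opening and the grip force at its end, in the units of the state.
- sense(): the state, without advancing time (a new reading comes with each control period).
- read_camera(name): name is "scene" or "top" or "wrist"; returns a dict with "img" (400x640x3 uint8, red, green, blue), "z_map" (400x640 float32, m along the optical axis (not along the pixel's ray), 0 where there is no reading), "K" (3x3 intrinsics, pixels), "R" (3x3) and "t" (3): a world point X has camera coordinates R X + t. Camera axes: x right, y down, z forward; pixel columns grow to the right and rows downward; lengths in m; the calibration is good to about 2 mm. The wrist camera is an equidistant fisheye: a pixel r from the principal point sees the ray r / f radians off the axis. A picture is of the moment at which its call begins.
- order.hand_in(): hands the job in; it is judged then, once.
The state is a dict: "time_s": time; "joints": joint angles; "dq": joint speeds; "effort": joint torques, N m; "tool_pos": TCP position; "tcp_rot": TCP orientation; "wrist_force": force on the tool from outside, world axes, zero at the start; "torque": the same for the moment, N m; "gripper_width": opening from 0.0 (shut) to 1.0 (fully open); "grip_force": force on a finger pad.
Only numpy, scipy, OpenCV 4.12 (cv2) and the standard library are available. Lean on these libraries where they do the work, as an engineer would, in place of code of your own. Each camera call takes 0.05 s, during which the arm holds its last target. There are 200 camera calls.

## Working session

There is one attempt and no reset: what is moved stays moved. The work goes in short steps, Python scripts to look and compute and a shell command to move; the robot and the scene stay as the last step left them, time stands still between calls to the robot, and variables do not carry over. Pictures are saved under pics/ and viewed, at most 10 in all, crops included, and the job is handed in when it is done.

```bash
ls; mkdir -p pics
cat > h.py <<'E'
import numpy as np, cv2
from station import sense, read_camera, order, bot
from scipy.spatial.transform import Rotation as Rn
def pts(c):
    z=c["z_map"]; K=c["K"]; v,u=np.mgrid[0:z.shape[0],0:z.shape[1]]
    P=np.stack([(u-K[0,2])/K[0,0]*z,(v-K[1,2])/K[1,1]*z,z],-1)
    return (P-c["t"])@c["R"]   # world; invalid where z==0
E
python3 - <<'E'
from h import *
import pickle
ims=[]
for n in("scene","top"):
    c=read_camera(n); pickle.dump(c,open(n+".pkl","wb")); ims.append(c["img"]); print(n,c["K"].tolist(),(-c["R"].T@c["t"]).round(3),c["R"][2].round(2))
    cv2.imwrite(f"pics/{n}0.png",c["img"][:,:,::-1])
print(sense())
E
```

```text
pics
scene [[518.0761779411748, 0.0, 319.4741114877093], [0.0, 518.0761779411748, 205.19404566786503], [0.0, 0.0, 1.0]] [1.148 0.581 0.794] [-0.59 -0.56 -0.58]
top [[414.09682165960373, 0.0, 319.65055456837], [0.0, 414.09682165960373, 200.83062650175128], [0.0, 0.0, 1.0]] [ 0.417 -0.056  1.213] [ 0.05  0.03 -1.  ]
{'time_s': 0.1, 'joints': array([ 1.59861937e+00,  3.85489937e-01,  6.78425379e-03, -4.18669980e-04,
       -1.19403059e+00, -2.58592979e-01]), 'dq': array([ 0.00089558, -0.00313687,  0.0031317 ,  0.00259817,  0.00043966,
        0.00052776]), 'effort': array([ 1.47164763e-03, -3.93317342e+01,  1.88929778e+01,  4.19796467e+00,
       -2.58852793e-03,  7.72088420e-07]), 'tool_pos': array([0.14282711, 0.60792917, 0.23033572]), 'tcp_rot': array([ 9.93341159e-01, -1.15205743e-01, -5.41518350e-05,  9.87813872e-04]), 'wrist_force': array([-0.24728223, -0.50556458, -0.37435439]), 'torque': array([ 0.00865514,  0.0434623 , -0.06244701]), 'grip_force': 0.0, 'gripper_width': 0.9993787023135545}
```

View pics/scene0.png

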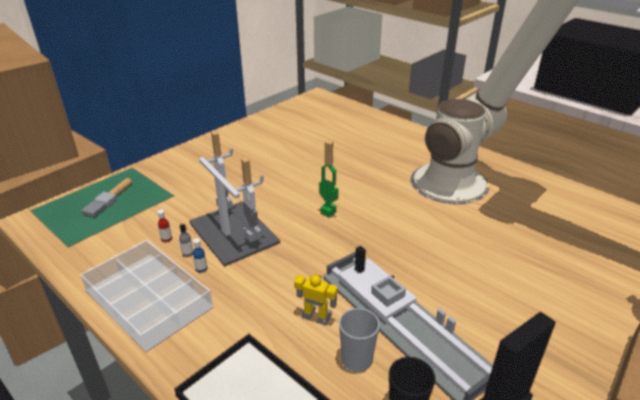

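View pics/top0.png

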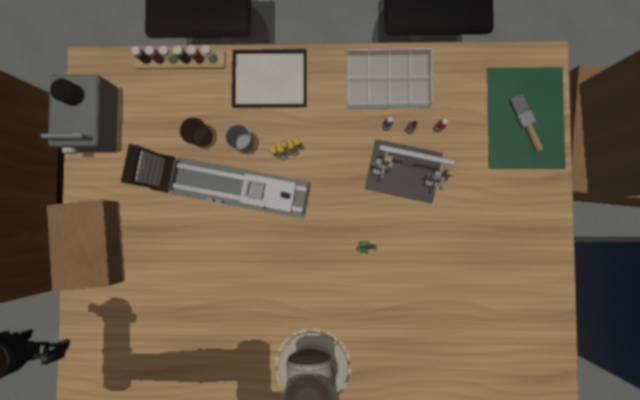

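The scene view shows the rack at (235,215) with hangers at about (250,190) and (216,155). The green decoy is at (328,185), the rail unit runs from (350,265) to (490,380) with its lamp at (520,355), and the carrier has its handle at (360,258) and pocket at (388,290). In the top view the hangers are at (380,165) and (437,178), and the pocket is at (256,190).

Run:
```python
from h import *
import pickle
t=pickle.load(open("top.pkl","rb")); s=pickle.load(open("scene.pkl","rb"))
a=cv2.resize(t["img"][130:215,355:465],None,fx=3.6,fy=3.6,interpolation=cv2.INTER_CUBIC)
b=cv2.resize(s["img"][125:265,185:285],None,fx=4,fy=4,interpolation=cv2.INTER_CUBIC)
H=560; o=np.zeros((H,800,3),np.uint8); o[:a.shape[0],:a.shape[1]]=a[:, :400]; o[:b.shape[0],400:400+b.shape[1]]=b
cv2.imwrite("pics/crop.png",o[:,:,::-1])
P=pts(t); v,u=np.mgrid[0:400,0:640]
ok=t["z_map"]>0
hsv=cv2.cvtColor(t["img"],cv2.COLOR_RGB2HSV)
# rack base: z~.012 dark ; bar z~.178
reg=(u>355)&(u<465)&(v>130)&(v<215)&ok
def rep(n,m,pl):
    m=m.astype(np.uint8); k,l,st,_=cv2.connectedComponentsWithStats(m); 
    for i in range(1,k):
        if st[i,4]<12: continue
        uv=np.argwhere(l==i)[:,::-1].astype(float)
        Q=P[l==i]; c,sz,an=cv2.minAreaRect((Q[:,:2]*1000).astype(np.float32)); print(n,st[i].tolist(),"mid",np.round(c,1),"size",np.round(sz,1),"ang",round(an,2),"z",np.percentile(Q[:,2],[5,50,95]).round(3),"mean",Q[:,:2].mean(0).round(4))
rep("bar",reg&(P[...,2]>.165)&(P[...,2]<.19),0)
rep("hi",reg&(P[...,2]>.19),0)
rep("base",reg&(P[...,2]>.006)&(P[...,2]<.02),0)
r2=(u>115)&(u<320)&(v>140)&(v<220)&ok
rep("plate",r2&(P[...,2]>.032)&(P[...,2]<.0405),0)
rep("pock",r2&(P[...,2]>.052)&(P[...,2]<.066),0)
rep("handle",r2&(P[...,2]>.09)&(P[...,2]<.11),0)
rep("lamp",r2&(P[...,2]>.185)&(P[...,2]<.21),0)
rep("unit",r2&(P[...,2]>.004)&(P[...,2]<.05),0)
Ps=pts(s);v,u=np.mgrid[0:400,0:640]
hs=cv2.cvtColor(s["img"],cv2.COLOR_RGB2HSV)
m=(u>185)&(u<285)&(v>120)&(v<200)&(hs[...,0]>5)&(hs[...,0]<25)&(hs[...,1]>70)&(Ps[...,2]>.1)&(s["z_map"]>0)
P=Ps; rep("stem",m,0)
rep("pocS",(u>340)&(u<420)&(v>260)&(v<320)&(P[...,2]>.052)&(P[...,2]<.066),0)
rep("handS",(u>340)&(u<380)&(v>240)&(v<280)&(P[...,2]>.085)&(P[...,2]<.11),0)
rep("barS",(u>190)&(u<270)&(v>140)&(v<210)&(P[...,2]>.166)&(P[...,2]<.182),0)
```

```text
bar [379, 145, 76, 25, 445] mid [ 577.2 -266.5] size [190.1  28.7] ang 76.85 z [0.172 0.177 0.181] mean [ 0.5822 -0.2685]
bar [376, 159, 16, 19, 85] mid [ 548.3 -183.1] size [38.7 45.7] ang 75.97 z [0.168 0.175 0.188] mean [ 0.5541 -0.1829]
bar [434, 171, 17, 19, 89] mid [ 517.9 -326.1] size [39.2 42.8] ang 67.95 z [0.168 0.175 0.187] mean [ 0.5237 -0.3267]
hi [382, 155, 10, 10, 76] mid [ 565.5 -186.9] size [17.9 14. ] ang 80.17 z [0.199 0.24  0.244] mean [ 0.5638 -0.1854]
hi [441, 168, 14, 9, 98] mid [ 533.6 -333. ] size [17.8 14.4] ang 79.73 z [0.196 0.238 0.244] mean [ 0.5327 -0.3304]
base [370, 139, 73, 25, 505] mid [ 629.7 -268. ] size [ 67.7 209.5] ang 5.51 z [0.008 0.012 0.016] mean [ 0.6256 -0.2482]
base [365, 152, 76, 51, 2109] mid [ 549.7 -260.1] size [199.7 120.1] ang 77.93 z [0.008 0.012 0.016] mean [ 0.5394 -0.2658]
plate [168, 159, 9, 31, 87] mid [552.5 405.8] size [ 9.6 88.8] ang 79.81 z [0.033 0.035 0.039] mean [0.5545 0.4051]
plate [239, 173, 57, 39, 989] mid [497.9 129.6] size [150.2  90.2] ang 79.58 z [0.034 0.038 0.04 ] mean [0.4975 0.1199]
plate [301, 184, 9, 31,
[... 2088 characters left out ...]
57, 11, 27, 225] mid [ 565.7 -185. ] size [20.4 15.3] ang 80.31 z [0.188 0.217 0.242] mean [ 0.5682 -0.1826]
stem [202, 165, 12, 12, 12] mid [ 578.9 -314.3] size [60.9  1.8] ang 77.41 z [0.166 0.168 0.169] mean [ 0.5794 -0.3132]
pocS [355, 261, 11, 9, 51] mid [494.2  78.7] size [12.8 21.6] ang 31.01 z [0.054 0.06  0.065] mean [0.494  0.0793]
pocS [371, 276, 35, 27, 346] mid [506.3 163.2] size [52.5 52. ] ang 78.16 z [0.053 0.059 0.061] mean [0.5073 0.1646]
handS [355, 246, 11, 12, 99] mid [490.2  76.1] size [22.7 17.8] ang 75.72 z [0.085 0.096 0.101] mean [0.4928 0.0776]
barS [199, 151, 65, 48, 641] mid [ 551.7 -259.7] size [190.5  80. ] ang 78.06 z [0.168 0.176 0.18 ] mean [ 0.571  -0.2534]
```

View pics/crop.png

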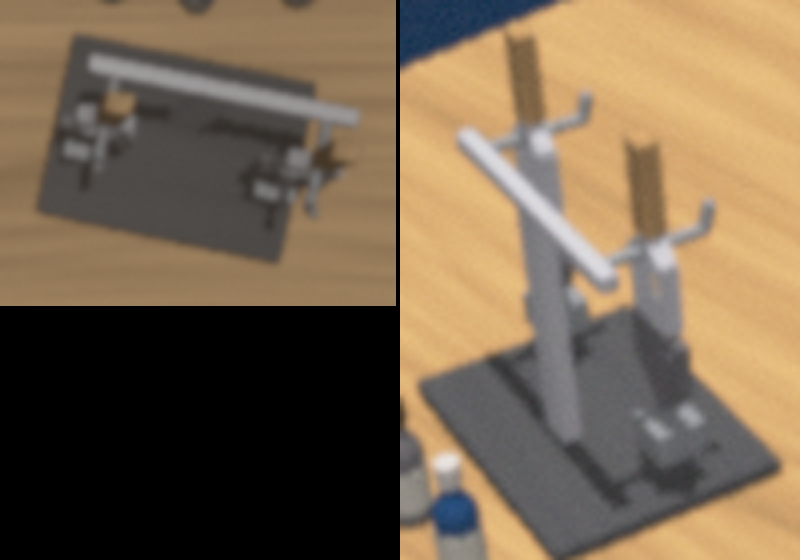

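The crop shows the two hangers on their pegs, left at crop (650,240) and right at (525,130). The candidates in scene pixels are left (250,190), right (216,155), and the green decoy (328,185), which is ruled out by colour. Neither plate can be told apart for sure from behind, so I'll move in front of the rack and look with the wrist camera.

```bash
python3 -m creep '[[48,35,-13,0,0,0],[96,70,-26,0,0,0],[143,104,-39,0,0,0],[191,139,-52,0,0,0],[238,174,-65,0,0,0],[286,209,-78,0,0,0],[333,243,-90,0,0,0],[381,278,-100,0,0,0]]' 1
python3 -m creep '[[8,50,0,0,0,0],[16,100,0,0,0,0],[24,150,0,0,0,0],[32,200,0,0,0,0],[40,250,0,0,0,0],[48,300,0,0,0,0],[55,350,0,0,0,0],[62,396,0,0,0,0]]'
python3 - <<'E'
from h import *
c=read_camera("wrist"); print(c["K"][0],(-c["R"].T@c["t"]).round(3),c["R"].round(2).tolist())
cv2.imwrite("pics/w1.png",c["img"][:,:,::-1])
s=sense();print(s["tool_pos"],s["joints"].round(2))
E
```

```text
time_s: 1.1
tool_pos: [0.451, 0.249, 0.3316]
tcp_rot: [0.993, -0.115, -0.0, -0.0]
wrist_force: [0.9, 0.5, -0.3]
gripper_width: 1.0
grip_force: 0.0
time_s: 2.1
tool_pos: [0.4193, -0.1506, 0.3311]
tcp_rot: [0.993, -0.115, -0.0, -0.0]
wrist_force: [1.1, 0.1, 0.4]
gripper_width: 0.997
grip_force: 0.0
[309.70691629   0.         326.62151705] [ 0.5   -0.169  0.472] [[-0.23, -0.97, -0.0], [-0.92, 0.22, 0.31], [-0.31, 0.07, -0.95]]
[ 0.41869962 -0.15396778  0.33095465] [ 0.01  0.01 -0.22  0.   -1.34  1.32]
```

View pics/w1.png

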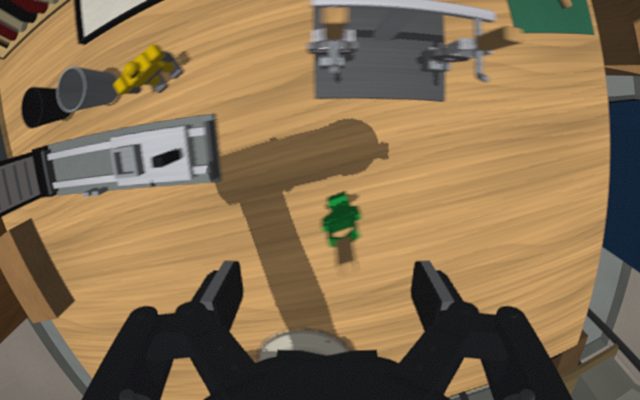

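The wrist view shows the hangers from above at (333,45) and (450,55), the green decoy at (342,215), and the rail on the left. It is too steep to see the plates, so I'll tilt and go lower.

```bash
python3 -m creep '[[-5,20,10,0,8,0],[-10,40,20,0,16,0],[-15,60,30,0,24,0],[-20,80,40,0,32,0],[-25,100,50,0,40,0],[-30,120,60,0,45,0],[-30,130,70,0,45,0],[-30,130,80,0,45,0]]'
python3 - <<'E'
from h import *
c=read_camera("wrist"); print((-c["R"].T@c["t"]).round(3))
im=c["img"]
cv2.imwrite("pics/w2.png",im[:,:,::-1])
s=sense();print(s["tool_pos"],s["joints"].round(2))
E
```

```text
time_s: 3.15
tool_pos: [0.3609, -0.2696, 0.2514]
tcp_rot: [0.917, -0.108, 0.381, 0.044]
wrist_force: [0.1, 0.2, 0.2]
gripper_width: 0.999
grip_force: 0.0
[ 0.32  -0.259  0.408]
[ 0.36018756 -0.26890152  0.2494451 ] [-0.36 -0.21 -0.73 -0.32 -0.29  1.97]
```

View pics/w2.png

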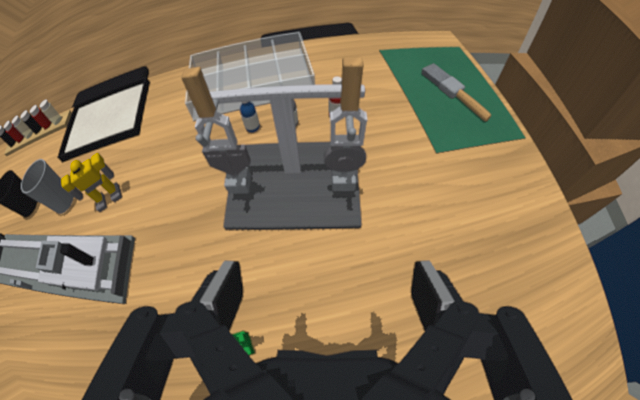

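The left hanger at (225,158) carries a kite-like plate, and the right one at (345,158) a round wheel with a hub. I'll confirm this in an enlarged crop.

Run:
```python
import cv2
im=cv2.imread("pics/w2.png"); cv2.imwrite("pics/w2c.png",cv2.resize(im[60:220,170:380],None,fx=3.7,fy=3.7,interpolation=cv2.INTER_CUBIC))
```

```text
(no output)
```

View pics/w2c.png

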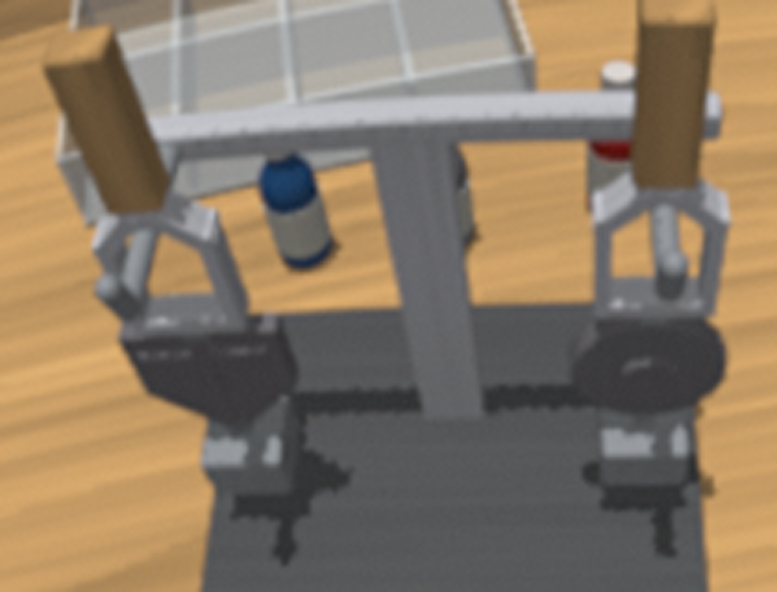

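Confirmed: in the crop the left hanger at (215,365) carries the pointed shield and the right one at (650,365) the round wheel. The target is the left peg, with the stem axis at about (0.5655, -0.186) and its top at z 0.242, which matches 0.032 + 0.210. Next I straighten the tool and go above it.

```bash
python3 -m creep '[[30,-10,0,0,0,0],[60,-30,10,0,-10,0],[85,-55,30,0,-20,0],[110,-85,55,0,-30,0],[135,-110,80,0,-40,0],[155,-129,99,0,-45,0],[155,-129,99,0,-45,0],[155,-129,99,0,-45,0]]'
python3 - <<'E'
from h import *
s=sense();p=s["tool_pos"];R=Rn.from_quat(s["tcp_rot"]).as_matrix()
print(p,s["joints"].round(2),R.round(3).tolist())
print("tool shift to grasp mm",R.T@(np.array([.5655,-.186,.204])-p)*1000)
E
```

```text
time_s: 4.2
tool_pos: [0.5649, -0.1841, 0.2902]
tcp_rot: [0.993, -0.115, -0.001, 0.0]
wrist_force: [-0.1, 0.4, 0.7]
gripper_width: 1.003
grip_force: 0.0
[ 0.56489099 -0.18408165  0.29021669] [-0.04  0.3   0.03  0.   -1.3   1.38] [[0.974, -0.229, -0.002], [-0.229, -0.974, -0.0], [-0.001, 0.001, -1.0]]
tool shift to grasp mm [ 1.15315785  1.67255854 86.21624889]
```

```bash
python3 -m creep '[[1,2,15,0,0,0],[1,2,30,0,0,0],[1,2,45,0,0,0],[1,2,60,0,0,0],[1,2,75,0,0,0],[1,2,86,0,0,0],[1,2,86,0,0,0],[1,2,86,0,0,0]]'
python3 -m creep '[[0,0,0,0,0,0],[0,0,0,0,0,0],[0,0,0,0,0,0],[0,0,0,0,0,0],[0,0,0,0,0,0],[0,0,0,0,0,0],[0,0,0,0,0,0],[0,0,0,0,0,0]]' 0 50
```

```text
time_s: 5.2
tool_pos: [0.5664, -0.1865, 0.2054]
tcp_rot: [0.993, -0.115, 0.001, 0.0]
wrist_force: [0.2, 0.7, 0.3]
gripper_width: 1.002
grip_force: 0.0
time_s: 6.2
tool_pos: [0.5659, -0.187, 0.2054]
tcp_rot: [0.993, -0.115, 0.0, 0.0]
wrist_force: [-2.0, -4.3, 4.4]
gripper_width: 0.202
grip_force: 51.7
```

```bash
python3 -m creep '[[0,0,-5,0,0,0],[0,0,-10,0,0,0],[0,0,-15,0,0,0],[0,0,-20,0,0,0],[0,0,-24,0,0,0],[0,0,-27,0,0,0],[0,0,-27,0,0,0],[0,0,-27,0,0,0]]'
python3 -m creep '[[-8,0,0,0,0,0],[-18,0,0,0,0,0],[-28,0,0,0,0,0],[-40,0,0,0,0,0],[-52,0,0,0,0,0],[-65,0,0,0,0,0],[-80,0,0,0,0,0],[-90,0,0,0,0,0]]'
python3 - <<'E'
from h import *
c=read_camera("scene"); cv2.imwrite("pics/s2.png",cv2.resize(c["img"][110:350,180:480],None,fx=2.5,fy=2.5)[:,:,::-1])
E
```

```text
time_s: 7.2
tool_pos: [0.5658, -0.1864, 0.2318]
tcp_rot: [0.993, -0.115, -0.0, -0.0]
wrist_force: [0.1, -0.2, -2.4]
gripper_width: 0.2
grip_force: 51.0
time_s: 8.2
tool_pos: [0.4772, -0.1656, 0.232]
tcp_rot: [0.993, -0.115, 0.0, -0.0]
wrist_force: [0.6, 0.1, -2.3]
gripper_width: 0.202
grip_force: 51.0
```

View pics/s2.png

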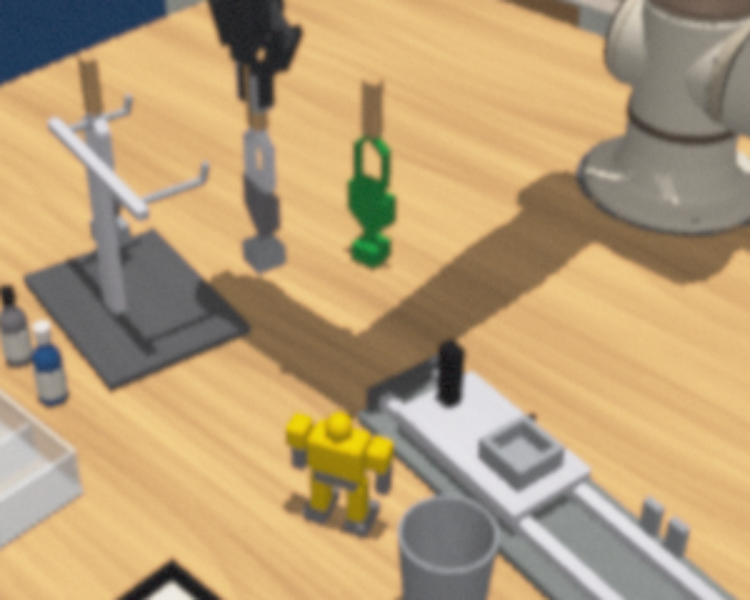

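Weight is 2.4 N. The view shows the hanger held upright and off the peg at crop (260,190), the wheel hanger still hanging, the carrier handle at (450,370), the pocket at (520,450), and the pointer at (532,416). Now I carry it over the pocket.

```bash
python3 -m creep '[[0,-10,-35,0,0,0],[-3,-40,-63,0,0,0],[-8,-85,-63,0,0,0],[-15,-135,-63,0,0,-1],[-23,-185,-63,0,0,-2],[-32,-235,-63,0,0,-2.5],[-40,-285,-63,0,0,-2.5],[-46,-329,-63,0,0,-2.5]]'
python3 -m creep '[[0,0,0,0,0,0],[0,0,0,0,0,0],[0,0,0,0,0,0],[0,0,0,0,0,0],[0,0,15,0,0,0],[0,0,30,0,0,0],[0,0,42,0,0,0],[0,0,42,0,0,0]]'
python3 - <<'E'
from h import *
c=read_camera("scene"); t=read_camera("top"); s=sense(); print(s["tool_pos"],s["joints"].round(2))
cv2.imwrite("pics/s3.png",cv2.resize(c["img"][160:340,310:470],None,fx=3.3,fy=3.3,interpolation=cv2.INTER_CUBIC)[:,:,::-1])
P=pts(c);v,u=np.mgrid[0:400,0:640]
reg=(u>330)&(u<430)&(v>200)&(v<320)&(c["z_map"]>0)&(np.hypot(P[...,0]-.507,P[...,1]-.165)<.05)
yaw=np.radians(-10.7);ex=np.array([np.cos(yaw),np.sin(yaw)]);ey=np.array([-ex[1],ex[0]])
for lo,hi in((.052,.066),(.066,.072),(.072,.078),(.078,.086),(.086,.092),(.095,.105),(.105,.15),(.15,.2)):
    Q=P[reg&(P[...,2]>lo)&(P[...,2]<hi)][:,:2]-[.507,.165]
    if len(Q): print(lo,len(Q),"x",np.percentile(Q@ex,[3,50,97]).round(4),"y",np.percentile(Q@ey,[3,50,97]).round(4))
E
```

```text
time_s: 9.25
tool_pos: [0.5088, 0.1669, 0.295]
tcp_rot: [0.996, -0.093, 0.0, -0.0]
wrist_force: [-0.1, -0.1, -2.0]
gripper_width: 0.202
grip_force: 51.0
time_s: 10.25
tool_pos: [0.5081, 0.1646, 0.2512]
tcp_rot: [0.996, -0.093, -0.001, 0.001]
wrist_force: [-0.4, 0.3, -1.5]
gripper_width: 0.208
grip_force: 51.2
[0.50908256 0.16505553 0.25296276] [ 0.62  0.22 -0.18  0.   -1.18  0.77]
0.052 263 x [-0.0236  0.0118  0.0246] y [-0.0245  0.0103  0.0231]
0.078 57 x [-0.0136  0.0141  0.0164] y [-0.0137  0.0117  0.0152]
0.086 50 x [-0.0139  0.0121  0.0169] y [-0.0139  0.0134  0.016 ]
0.095 187 x [-0.0128  0.0061  0.0168] y [-0.0153  0.0046  0.0155]
0.105 278 x [-0.0004  0.0038  0.0068] y [-0.0259  0.0017  0.0267]
0.15 423 x [-0.0048  0.0039  0.0073] y [-0.0244  0.0024  0.0268]
```

View pics/s3.png

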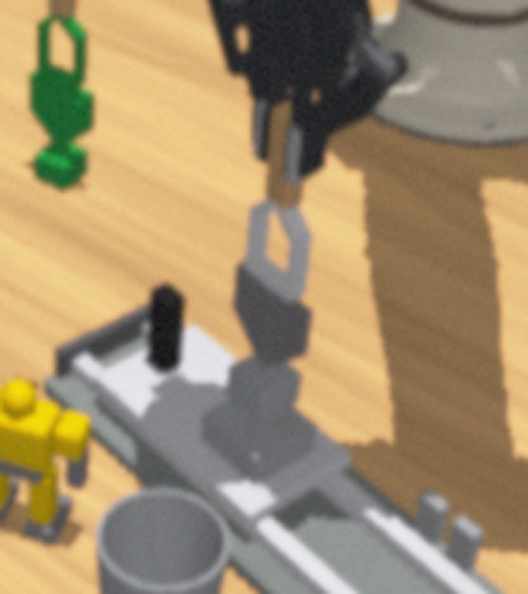

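The picture shows the foot at (265,385) right above the pocket at (260,430). The measured faces agree with the pocket to about 1 mm. I'll lower it.

```bash
python3 -m creep '[[0,0,6,0,0,0],[0,0,12,0,0,0],[0,0,18,0,0,0],[0,0,22,0,0,0],[0,0,26,0,0,0],[0,0,29,0,0,0],[0,0,31,0,0,0],[0,0,31,0,0,0]]'
python3 -m creep '[[0,0,1,0,0,0],[0,0,2,0,0,0],[0,0,3,0,0,0],[0,0,4,0,0,0],[0,0,4.5,0,0,0],[0,0,5,0,0,0],[0,0,5,0,0,0],[0,0,5,0,0,0]]'
```

```text
time_s: 11.35
tool_pos: [0.5088, 0.1649, 0.2218]
tcp_rot: [0.996, -0.093, -0.0, 0.0]
wrist_force: [0.8, -0.2, -2.7]
gripper_width: 0.202
grip_force: 51.3
time_s: 12.35
tool_pos: [0.5088, 0.165, 0.2169]
tcp_rot: [0.996, -0.093, 0.0, 0.0]
wrist_force: [0.1, 1.4, -1.6]
gripper_width: 0.201
grip_force: 51.3
```

```bash
python3 -m creep '[[0,0,0.5,0,0,0],[0,0,1,0,0,0],[0,0,1,0,0,0],[0,0,1.5,0,0,0],[0,0,1.5,0,0,0],[0,0,2,0,0,0],[0,0,2,0,0,0],[0,0,2,0,0,0]]'
```

```text
time_s: 13.35
tool_pos: [0.509, 0.165, 0.2155]
tcp_rot: [0.996, -0.093, 0.0, -0.0]
wrist_force: [-0.4, -0.0, 2.5]
gripper_width: 0.201
grip_force: 51.8
```

The floor is reached: the wrist force is now pushing up, at the expected height. I'll release and retreat upward.

```bash
python3 -m creep '[[0,0,0,0,0,0],[0,0,0,0,0,0],[0,0,0,0,0,0],[0,0,0,0,0,0],[0,0,0,0,0,0],[0,0,0,0,0,0],[0,0,0,0,0,0],[0,0,0,0,0,0]]' 0.7
python3 -m creep '[[0,0,-5,0,0,0],[0,0,-15,0,0,0],[0,0,-30,0,0,0],[0,0,-45,0,0,0],[0,0,-60,0,0,0],[0,0,-80,0,0,0],[0,0,-80,0,0,0],[0,0,-80,0,0,0]]'
python3 - <<'E'
from h import *
c=read_camera("scene"); t=read_camera("top"); s=sense(); p=s["tool_pos"]
R=Rn.from_quat(s["tcp_rot"]).as_matrix()
cv2.imwrite("pics/s4.png",cv2.resize(c["img"][160:360,310:480],None,fx=3,fy=3,interpolation=cv2.INTER_CUBIC)[:,:,::-1])
yaw=np.radians(-10.7);ex=np.array([np.cos(yaw),np.sin(yaw)]);ey=np.array([-ex[1],ex[0]])
O=np.array([.507,.165])
v,u=np.mgrid[0:400,0:640]
for n,cc in(("s",c),("t",t)):
  P=pts(cc); Q=(P[...,:2]-O); X=Q@ex;Y=Q@ey;Z=P[...,2]; ok=cc["z_map"]>0
  def rep(name,m):
    m=m&ok
    if m.sum()>3: print(n,name,m.sum(),"x",np.percentile(X[m],[3,50,97]).round(4),"y",np.percentile(Y[m],[3,50,97]).round(4),"z",np.percentile(Z[m],[3,97]).round(3))
  near=(abs(X)<.035)&(abs(Y)<.035)
  rep("wall",near&(Z>.054)&(Z<.063)); rep("shield",near&(Z>.1)&(Z<.125)); rep("stem",near&(Z>.2)&(Z<.26)); rep("top",near&(Z>.247)&(Z<.26))
  rep("handle",(abs(X)<.03)&(abs(Y+.09)<.03)&(Z>.06)&(Z<.105))
  side=(X<-.041)&(X>-.075)&(abs(Y)<.18)&(Z>.025)&(Z<.05)
  g=cv2.cvtColor(cc["img"],cv2.COLOR_RGB2GRAY)
  rep("plates",side&(Y>.05)); 
  k,l,st,_=cv2.connectedComponentsWithStats((side&ok).astype(np.uint8))
  for i in range(1,k):
    if st[i,4]>2: rep("  c"+str(st[i].tolist())+str(int(g[l==i].mean())),l==i)
E
```

```text
time_s: 14.35
tool_pos: [0.5088, 0.165, 0.2149]
tcp_rot: [0.996, -0.093, -0.0, -0.0]
wrist_force: [1.4, 0.3, 1.4]
gripper_width: 0.701
grip_force: 0.0
time_s: 15.35
tool_pos: [0.5084, 0.1649, 0.2944]
tcp_rot: [0.996, -0.094, -0.001, 0.0]
wrist_force: [0.4, -0.0, -0.1]
gripper_width: 0.701
grip_force: 0.0
s wall 274 x [-0.0235  0.013   0.0244] y [-0.0255  0.011   0.0229] z [0.055 0.063]
s shield 234 x [-0.0003  0.005   0.0085] y [-0.0259  0.0051  0.0282] z [0.101 0.125]
s stem 299 x [-0.0042  0.0065  0.0094] y [-0.0075  0.0046  0.0094] z [0.203 0.252]
s top 63 x [-0.0042  0.0029  0.0086] y [-0.0073  0.0017  0.0091] z [0.247 0.253]
s handle 193 x [-0.0068  0.0046  0.0084] y [-0.0998 -0.0856 -0.0811] z [0.062 0.101]
s plates 170 x [-0.0554 -0.049  -0.046 ] y [0.0899 0.1137 0.1304] z [0.026 0.043]
s   c[406, 290, 3, 2, 4]152 4 x [-0.0443 -0.0427 -0.0413] y [0.0083 0.0111 0.014 ] z [0.035 0.037]
s   c[412, 294, 5, 5, 6]130 6 x [-0.0438 -0.0424 -0.0414] y [0.0252 0.0303 0.0361] z [0.034 0.038]
s   c[436, 309, 10, 12, 83]123 83 x [-0.0553 -0.0489 -0.0458] y [0.0887 0.0973 0.1048] z [0.026 0.043]
s   c[446, 317, 10, 12, 87]126 87 x [-0.0553 -0.0491 -0.0464] y [0.1143 0.1233 0.1306] z [0.026 0.043]
t wall 94 x [-0.0239 -0.0107  0.0233] y [-0.0261 -0.0159  0.022 ] z [0.056 0.063]
t shield 14 x [-0.0046 -0.0037  0.0032] y [-0.0284 -0.02    0.0155] z [0.103 0.124]
t handle 54 x [-0.0077 -0.0009  0.0073] y [-0.1017 -0.0937 -0.0832] z [0.067 0.104]
t plates 39 x [-0.0546 -0.0508 -0.0472] y [0.0882 0.1048 0.1275] z [0.03  0.045]
t   c[206, 198, 8, 4, 19]115 19 x [-0.0545 -0.0511 -0.0475] y [0.114  0.1202 0.1284] z [0.028 0.045]
t   c[215, 199, 8, 4, 20]108 20 x [-0.0543 -0.0507 -0.0472] y [0.0878 0.0941 0.1046] z [0.032 0.046]
t   c[263, 206, 3, 3, 6]88 6 x [-0.0474 -0.0452 -0.0421] y [-0.039  -0.0369 -0.0337] z [0.031 0.04 ]
t   c[301, 213, 3, 2, 4]92 4 x [-0.0439 -0.0432 -0.0413] y [-0.149  -0.1453 -0.1433] z [0.031 0.035]
```

View pics/s4.png

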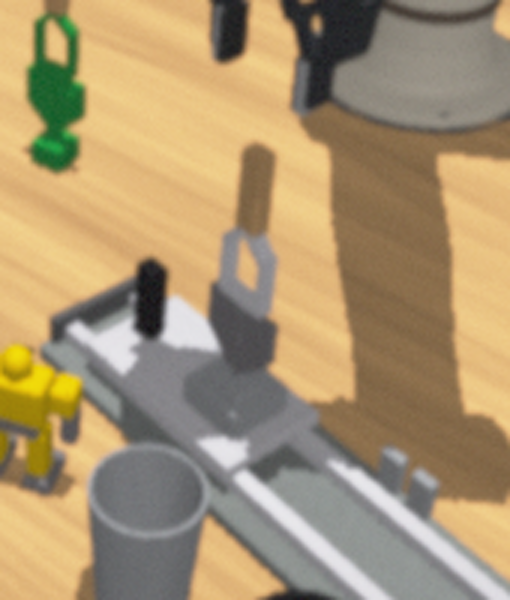

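The hanger stands upright in the pocket at crop (245,290), released. Its stem top is at z 0.252, which is the floor plus 210 mm. The plates are at (392,468) and (425,493), and the gap centre is 146 mm ahead of the pointer. Next I grip the handle along the rail.

```bash
python3 -m creep '[[0,20,0,0,0,0],[0,45,0,0,0,0],[-1,70,0,0,0,0],[-1,91,0,0,0,0],[-1,91,0,0,0,0],[-1,91,0,0,0,0],[-1,91,20,0,0,0],[-1,91,40,0,0,0]]' 0.5
python3 -m creep '[[0,0,30,0,0,0],[0,0,60,0,0,0],[0,0,90,0,0,0],[0,0,120,0,0,0],[0,0,150,0,0,0],[0,0,175,0,0,0],[0,0,192,0,0,0],[0,0,192,0,0,0]]'
```

```text
time_s: 16.45
tool_pos: [0.4912, 0.0764, 0.2545]
tcp_rot: [0.996, -0.093, 0.0, -0.0]
wrist_force: [-0.1, 0.5, 0.4]
gripper_width: 0.501
grip_force: 0.0
time_s: 17.45
tool_pos: [0.4903, 0.0759, 0.0616]
tcp_rot: [0.996, -0.093, -0.001, 0.001]
wrist_force: [0.4, -0.5, -0.1]
gripper_width: 0.497
grip_force: 0.0
```

```bash
python3 -m creep '[[0,0,0,0,0,0],[0,0,0,0,0,0],[0,0,0,0,0,0],[0,0,0,0,0,0],[0,0,0,0,0,0],[0,0,0,0,0,0],[0,0,0,0,0,0],[0,0,0,0,0,0]]' 0 30
```

```text
time_s: 18.45
tool_pos: [0.4915, 0.076, 0.0637]
tcp_rot: [0.996, -0.093, 0.001, -0.0]
wrist_force: [-1.0, 1.2, 5.6]
gripper_width: 0.229
grip_force: 31.7
```

```bash
python3 -m creep '[[0,-4,0,0,0,0],[0,-10,0,0,0,0],[0,-18,0,0,0,0],[0,-28,0,0,0,0],[0,-38,0,0,0,0],[0,-48,0,0,0,0],[0,-58,0,0,0,0],[0,-68,0,0,0,0]]'
python3 -m creep '[[0,-10,0,0,0,0],[0,-20,0,0,0,0],[0,-29,0,0,0,0],[0,-37,0,0,0,0],[0,-44,0,0,0,0],[0,-50,0,0,0,0],[0,-55,0,0,0,0],[0,-58,0,0,0,0]]'
python3 -m creep '[[0,-3,0,0,0,0],[0,-6,0,0,0,0],[0,-9,0,0,0,0],[0,-12,0,0,0,0],[0,-15,0,0,0,0],[0,-18,0,0,0,0],[0,-20,0,0,0,0],[0,-20,0,0,0,0]]'
cat > m.py <<'E'
from h import *
yaw=np.radians(-10.7);ex=np.array([np.cos(yaw),np.sin(yaw)]);ey=np.array([-ex[1],ex[0]]);O=np.array([.507,.165])
for n in("scene","top"):
  cc=read_camera(n);P=pts(cc);Q=P[...,:2]-O;X=Q@ex;Y=Q@ey;Z=P[...,2];ok=cc["z_map"]>0
  def rep(name,m):
    m=m&ok
    if m.sum()>2: print(n,name,m.sum(),"x",np.percentile(X[m],[3,50,97]).round(4),"y",np.percentile(Y[m],[3,50,97]).round(4),"z",np.percentile(Z[m],[3,97]).round(3))
  rep("wall",(abs(X)<.035)&(abs(Y-.146)<.035)&(Z>.054)&(Z<.063))
  rep("shield",(abs(X)<.035)&(abs(Y-.146)<.035)&(Z>.1)&(Z<.125))
  rep("top",(abs(X)<.035)&(abs(Y-.146)<.035)&(Z>.247)&(Z<.256))
  rep("handle",(abs(X)<.03)&(abs(Y-.055)<.03)&(Z>.06)&(Z<.105))
  cv2.imwrite(f"pics/m_{n}.png",cc["img"][:,:,::-1])
s=sense();r=s["tool_pos"][:2]-O;print("tcp",r@ex,r@ey)
E
python3 m.py
```

```text
time_s: 19.45
tool_pos: [0.504, 0.1426, 0.0637]
tcp_rot: [0.996, -0.093, 0.001, 0.0]
wrist_force: [0.6, -1.4, 6.9]
gripper_width: 0.232
grip_force: 31.7
time_s: 20.45
tool_pos: [0.5148, 0.1995, 0.0637]
tcp_rot: [0.996, -0.093, 0.001, -0.0]
wrist_force: [-0.1, -0.6, 5.6]
gripper_width: 0.231
grip_force: 31.6
time_s: 21.45
tool_pos: [0.5186, 0.2192, 0.0637]
tcp_rot: [0.996, -0.093, 0.001, -0.0]
wrist_force: [-0.2, -0.6, 5.2]
gripper_width: 0.23
grip_force: 31.6
scene wall 336 x [-0.0229  0.0143  0.0247] y [0.122  0.157  0.1704] z [0.055 0.062]
scene shield 294 x [-0.0009  0.0052  0.0083] y [0.1212 0.1508 0.175 ] z [0.101 0.124]
scene top 90 x [-0.0053  0.0032  0.0089] y [0.1396 0.1483 0.1565] z [0.247 0.253]
scene handle 349 x [-0.0036  0.0073  0.0128] y [0.0345 0.0558 0.0792] z [0.064 0.103]
top handle 3 x [-0.009  -0.0084 -0.006 ] y [0.0394 0.0401 0.0418] z [0.066 0.071]
tcp 0.0012885507265430454 0.05544534800589679
```

Moved 146 mm, and the walls and hanger moved along with it. I'll release gently and rise.

```bash
python3 -m creep '[[0,0,0,0,0,0],[0,0,0,0,0,0],[0,0,0,0,0,0],[0,0,0,0,0,0],[0,0,0,0,0,0],[0,0,0,0,0,0],[0,0,0,0,0,0],[0,0,0,0,0,0]]' 0.5
python3 -m creep '[[0,0,-10,0,0,0],[0,0,-30,0,0,0],[0,0,-60,0,0,0],[0,0,-95,0,0,0],[0,0,-130,0,0,0],[0,0,-165,0,0,0],[0,0,-200,0,0,0],[0,0,-235,0,0,0]]'
python3 -m creep '[[0,30,0,0,0,0],[0,70,0,0,0,0],[0,120,0,0,0,0],[0,170,0,0,0,0],[0,220,0,0,0,0],[0,270,0,0,0,0],[0,300,0,0,0,0],[0,300,0,0,0,0]]'
python3 m.py
python3 - <<'E'
import cv2,numpy as np
a=cv2.resize(cv2.imread("pics/m_top.png")[150:220,130:320],None,fx=4,fy=4,interpolation=cv2.INTER_CUBIC)
b=cv2.resize(cv2.imread("pics/m_scene.png")[210:370,340:500],None,fx=1.9,fy=1.9,interpolation=cv2.INTER_CUBIC)
c=cv2.resize(cv2.imread("pics/m_scene.png")[110:270,180:340],None,fx=1.9,fy=1.9,interpolation=cv2.INTER_CUBIC)
o=np.zeros((a.shape[0]+b.shape[0],760,3),np.uint8);o[:a.shape[0],:a.shape[1]]=a;o[a.shape[0]:,:b.shape[1]]=b;o[a.shape[0]:,320:320+c.shape[1]]=c
cv2.imwrite("pics/fin.png",o)
E
```

```text
time_s: 22.55
tool_pos: [0.5181, 0.2192, 0.0629]
tcp_rot: [0.996, -0.093, 0.0, -0.0]
wrist_force: [0.6, 0.4, 0.0]
gripper_width: 0.501
grip_force: 0.0
time_s: 23.55
tool_pos: [0.5178, 0.2189, 0.3]
tcp_rot: [0.996, -0.093, 0.0, -0.0]
wrist_force: [0.2, 0.9, -0.2]
gripper_width: 0.497
grip_force: 0.0
time_s: 24.55
tool_pos: [0.4607, -0.0776, 0.2977]
tcp_rot: [0.995, -0.095, -0.0, 0.0]
wrist_force: [0.5, -0.4, -0.3]
gripper_width: 0.501
grip_force: 0.0
scene wall 337 x [-0.0226  0.0129  0.0246] y [0.1215 0.1569 0.1702] z [0.055 0.063]
scene shield 306 x [-0.001  0.005  0.008] y [0.1209 0.1507 0.175 ] z [0.101 0.124]
scene top 89 x [-0.005   0.0034  0.009 ] y [0.1391 0.148  0.1566] z [0.247 0.253]
scene handle 237 x [-0.007   0.0051  0.0083] y [0.0473 0.06   0.0664] z [0.061 0.101]
top wall 130 x [-0.0236 -0.0032  0.0236] y [0.121  0.1423 0.1693] z [0.055 0.063]
top shield 21 x [-0.0047 -0.0021  0.0065] y [0.1191 0.1246 0.1659] z [0.101 0.124]
top top 46 x [-0.0043  0.0016  0.0082] y [0.1387 0.1462 0.1551] z [0.249 0.255]
top handle 16 x [-0.0006  0.0048  0.0076] y [0.0484 0.0584 0.0643] z [0.096 0.104]
tcp 9.295787362273727e-05 -0.24516565898200218
```

View pics/fin.png

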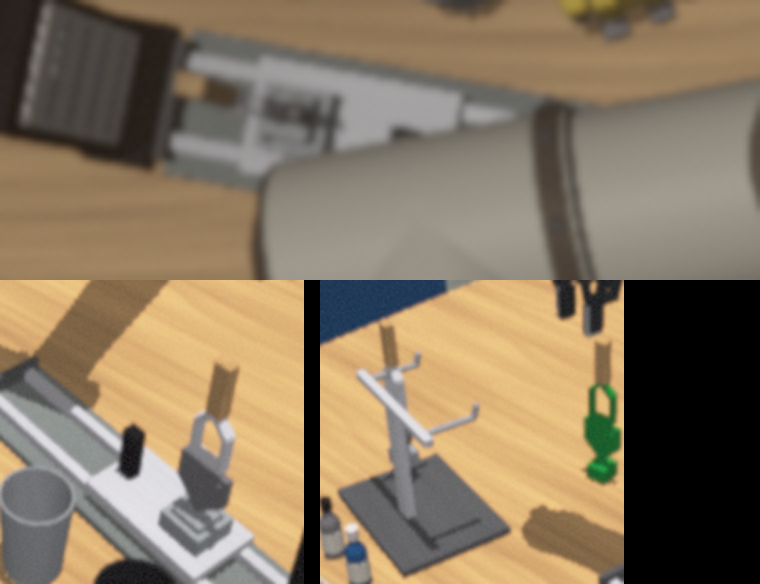

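The carrier moved 147 mm against the 146 mm needed. The hanger is upright in the pocket at (205,480), the wheel hanger is still on its peg at (390,360), and the gripper is clear. I'll hand in.

```bash
python3 -c "
from station import order
print(order.hand_in())"
```

```text
the job is handed in; nothing more can be done
None
```

I stood the shield hanger in the carrier's pocket, pushed the carrier 147 mm (146 mm measured to the station gap), left the wheel hanger on its peg, and handed in at about 25 s; the hand-in returned no verdict and the arm hid the pointer in the last pictures, so the station fit rests on those measurements.

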